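Zero the batch counter and hold the curing unit's lid open

TASK

Get the curing unit ready for a new batch: first turn the counter's reset knob all the way back to its zero stop, with the lid still shut. Then lift the unit's lid, which has a bar handle, and hold it open at 40 degrees, where the red ticks are, so that a co-worker can take the blue panel out. The lid falls shut by itself, so finish while still holding it steady with the gripper's fingers, and leave the panel, the paint can, the brush and the spare board where they are.

Things in the scene. Friction and masses are not known exactly. Their poses are not given: they have to be found in the camera images.
- counter (a joint): turning angle (rad) of the counter's black reset knob: 0 at the zero stop, growing to 2.6 as it turns clockwise seen from above, so it is zeroed by turning counter-clockwise from above. Starts between 0.6 and 2.2. Light friction (about 0.03 N m), no spring: it stays where it is left
- counter_grip (a point): on the knob's upright axis at grip height, 87 mm above the bench. The knob's grip is an upright bar 42 mm long, 14 mm thick, 32 mm high (top 7 mm above this point) on a flat disc of 44 mm diameter whose top is 23 mm below this point. The point turns with the knob: x runs along the grip bar, z is up; a white mark on the bar's top lies on its -x half
- counter_box: grey batch counter box fixed to the bench, 100 x 100 x 50 mm, with a white dial and the knob on its top centre; origin at the centre of its underside; the dial's red zero tick is on its -x side. At the zero stop the knob's white mark points at the red tick. It stands left or right of the curing unit
- lid (a joint): opening angle (rad) of the curing unit's lid: 0 shut, 0.698 is 40 degrees, stop at 1.2. Nothing keeps the lid open: at every angle it falls shut when let go. It weighs 0.4 to 0.8 kg, about 2 to 4 N at the handle
- lid_bar (a point): middle of the lid's black handle: a round bar 12 mm thick, 130 mm long, parallel to the hinge, 45 mm out from the lid's front edge on an arm at each end (39 mm gap between bar and lid edge), 88 mm above the bench when shut. The point turns with the lid: x points from bar to hinge in the lid's plane, y along the bar, z along the lid's upward normal. The bar can turn between the fingers
- lid_hinge (a point): middle of the lid's hinge axis, fixed, 81 mm above the bench, on the unit's far side from the robot; the axis is the unit's y. With the lid shut the bar's axis lies 295 mm from it along -x and 7 mm above it; opening raises the bar in an arc about it. A steel quadrant with a red tick at 40 degrees stands at each end of the hinge
- unit: white curing unit fixed to the bench: open box 250 (x) x 340 (y) x 80 mm with 12 mm walls and floor, origin at the centre of its underside, -x is its front (handle side). Its lid is a dark steel frame 250 x 340 x 14 mm with a clear pane, hinged on the far (+x) rim
- panel: blue grooved panel 180 x 200 x 15 mm lying loose in the unit under the lid, origin at the centre of its underside; leave it alone
- paint_can: upright paint can with a blue label, 80 mm diameter, 100 mm high, origin at the centre of its underside; stands on the other side of the unit from the counter; leave it alone
- spare_board: blue grooved board 120 x 150 x 15 mm lying on the bench, origin at the centre of its underside; leave it alone
- brush: paint brush lying on the bench, origin near its middle; leave it alone
There are look-alikes about, which are no part of the job. What is shaped like the counter_box but orange is not meant.

How it is judged:
By the outcome, as a careful person would: the job done as asked, in the order asked, and still so for the second after the job is handed in, while the arm keeps its last pose, push and grip.
It also fails if it takes over 70 s, if anything falls off the work surface, if the arm or the gripper's body presses on something with over 40 N, if the wrist force passes 120 N, or if a joint passes its speed limit or range.

ROBOT

A 6-joint arm with a two-finger parallel gripper is mounted at the origin on the work surface. World frame = base frame: x ahead of the robot, y to its left, z up, the work surface at z = 0. Lengths are in mm, angles in rad, forces in N, time in s.
With the tool pointing down it reaches from about 350 to 975 mm from the base axis. Payload 7.1 kg.
Tool frame: the origin (TCP) lies at the very end of the fingers, on their centre line; the grasp point (between the pads) lies ctrl.hold_point_z behind it (ctrl.hold_point_z is the distance from the TCP to the grasp point, in mm); z points along the fingers, y is the line along which they close (so a half turn about z gives the same grasp; the last joint's range is limited). The gripper opens to 88 mm and grips with 3 to 60 N. Pads are 20 mm wide; open, the fingers measure 115 mm over their backs; the gripper's body (75 mm by 178 mm) begins 61 mm behind the grasp point.
Start: joints at [-1.242, 0.423, 1.63, -0, 1.089, -0.019], TCP at [213.036, -587.555, 222.675] pointing down, gripper open.
Joint ranges: [-3, 3], [-0.9, 2.11], [0.09, 2.58], [-1.31, 4.45], [0.11, 2.69], [-2.54, 2.54]. Speed limits (rad/s): [2.39, 2.39, 3.01, 3.14, 3.14, 3.14].

INTERFACE

Orientations are given as a rotation vector (axis times angle).
In Python, from workcell import ctrl gives the robot as it stands. The module is installed in compiled form; this text tells all that it offers.
- The arm moves only by the shell command python3 -m creep 'ROWS'. ROWS is JSON, a list of rows, each an object with "translation": the shift along the tool's x, y, z in mm, a list of three; "angular": the turn, a rotation vector about the tool's x, y, z in rad, a list of three; "jaw": the opening, from 0 (shut) to 1 (fully open). A call has exactly 8 rows; each row is the pose to reach, as a shift and turn from the pose commanded when the call began, along the tool's axes at that moment; what a row does not reach only later rows make up. A row lasts 1/8 s, in which the tool goes at most 62.5 mm and 10.7 degrees, less where a joint would pass 70% of its speed; a pose out of reach is approached as far as the arm can. A call with a gripper value outside its range is refused whole. The fingers move at their own pace and stop on an object; the grip force is fixed at half the most. Time passes only in rows, so rows that repeat a pose let the fingers close, or fill a call up. It gives the time, the measured TCP pose, the force, the opening and the grip force at its end, in the units of the state.
- ctrl.get_obs(): the state, without advancing time (a new reading comes with each control period).
- ctrl.get_image(name): name is "scene" or "top" or "wrist"; returns the picture (384x512x3 uint8, red, green, blue); there is no depth.
- ctrl.camera_info(name): a dict with "camera_matrix" (3x3 intrinsics, pixels), "distortion" ([k1, k2, p1, p2, k3] as OpenCV has them; the pictures are not rectified), "world_from_camera" (4x4, takes a point from camera to world coordinates). Camera axes: x right, y up, looking along -z (the intrinsics and any distortion apply to the point x, -y, -z); pixel columns grow to the right and rows downward; lengths in mm; the calibration is good to about 2 mm. A picture is of the moment at which its call begins: read the wrist's pose just before it. camera_info takes no time and is no camera call; for the wrist camera it gives the pose at the moment of the call.
- ctrl.close_job(): hands the job in; it is judged then, once.
Trained networks look in the newest picture that a camera, given by its name, has taken for a name from the list of things; names that differ only in an ending like _2 or _b are one class to them, and where a whole thing is asked for, a point or a joint stands for the part that bears it (a point fixed in the world has none). Each returns a list of dicts, best first, with "score" (0 to 1); they miss things now and then, are a little off and sometimes report something else, mostly with a low value. They report only what shows in the picture. A call takes as long as a camera call. They do not tell look-alikes from the thing itself.
- ctrl.look_for(camera, label): "rect" ([left, top, right, bottom] in pixels, round what is visible of it).
The state is a dict: "t": time; "qpos": joint angles; "qvel": joint speeds; "joint_torque": joint torques, N m; "ee_pos": TCP position; "orientation": TCP orientation; "ft_force": force on the tool from outside, world axes, zero at the start; "moment": the same for the moment, N m; "width": finger opening in mm; "grasp_force": force on a finger pad.
Only numpy, scipy, OpenCV 4.12 (cv2) and the standard library are available. Lean on these libraries where they do the work, as an engineer would, in place of code of your own. Each camera call takes 0.05 s, during which the arm holds its last target. There are 200 camera calls.

## Working session

There is one attempt and no reset: what is moved stays moved. The work goes in short steps, Python scripts to look and compute and a shell command to move; the robot and the scene stay as the last step left them, time stands still between calls to the robot, and variables do not carry over. Pictures are saved under pics/ and viewed, at most 10 in all, crops included, and the job is handed in when it is done.

```bash
mkdir -p pics; python3 - <<'E'
from workcell import ctrl
import cv2,numpy as np
print(ctrl.hold_point_z, {k:np.round(v,3) if not isinstance(v,(int,float)) else v for k,v in ctrl.get_obs().items()})
for c in ("scene","top"):
    im=ctrl.get_image(c); cv2.imwrite(f"pics/{c}0.png",im[:,:,::-1])
    i=ctrl.camera_info(c); print(c,np.round(i["camera_matrix"],1).tolist(),i["distortion"],np.round(i["world_from_camera"],3).tolist())
    for l in ("counter_box","counter","lid_bar","unit","paint_can","lid"):
        print(l,[(round(d["score"],2),np.round(d["rect"]).astype(int).tolist()) for d in ctrl.look_for(c,l)][:4])
E
```

```text
18.700000000000003 {'t': 0.0, 'qpos': array([-1.242,  0.424,  1.631,  0.   ,  1.089, -0.019]), 'qvel': array([ 0.   , -0.   ,  0.001,  0.   ,  0.   ,  0.001]), 'joint_torque': array([-1.0000e-03, -5.4462e+01, -2.7367e+01,  6.4000e-02,  2.3000e-02,
       -0.0000e+00]), 'ee_pos': array([ 212.865, -587.059,  221.9  ]), 'orientation': array([-3.093, -0.543,  0.   ]), 'ft_force': array([-0.269,  0.462, -0.716]), 'moment': array([ 0.   , -0.001, -0.041]), 'grasp_force': 0.0, 'width': 87.73969270772442}
scene [[373.2, 0.0, 260.9], [0.0, 373.2, 188.7], [0.0, 0.0, 1.0]] [-0.08332153  0.          0.          0.          0.        ] [[-0.845, -0.443, 0.3, 826.081], [0.535, -0.691, 0.485, 466.336], [-0.007, 0.571, 0.821, 847.286], [0.0, 0.0, 0.0, 1.0]]
counter_box [(0.91, [320, 199, 374, 250]), (0.88, [330, 278, 396, 340]), (0.84, [387, 230, 449, 289]), (0.74, [281, 132, 322, 174])]
counter [(0.71, [340, 204, 360, 225]), (0.67, [413, 241, 433, 264]), (0.64, [292, 133, 311, 154]), (0.55, [358, 296, 378, 310])]
lid_bar [(0.97, [151, 148, 304, 298]), (0.34, [263, 309, 342, 383])]
unit [(0.75, [149, 148, 302, 313])]
paint_can [(0.56, [192, 97, 221, 136])]
lid [(0.94, [153, 147, 305, 299])]
top [[419.0, 0.0, 257.1], [0.0, 419.0, 198.5], [0.0, 0.0, 1.0]] [-0.15054335  0.          0.          0.          0.        ] [[-0.01, 0.987, -0.158, 391.058], [-1.0, -0.008, 0.013, -1.91], [0.012, 0.158, 0.987, 1226.568], [0.0, 0.0, 0.0, 1.0]]
counter_box [(0.85, [253, 254, 295, 294]), (0.83, [99, 205, 149, 244]), (0.59, [165, 240, 208, 284]), (0.57, [109, 268, 147, 308])]
counter [(0.67, [112, 220, 131, 231]), (0.66, [180, 255, 191, 270]), (0.55, [118, 282, 132, 300]), (0.46, [270, 266, 285, 278])]
lid_bar [(0.94, [176, 118, 303, 230])]
unit []
paint_can [(0.83, [343, 202, 382, 232])]
lid [(0.89, [175, 118, 304, 228]), (0.7, [111, 218, 127, 230])]
```

View pics/scene0.png

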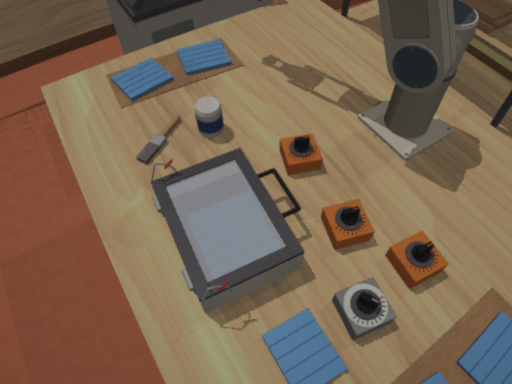

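View pics/top0.png

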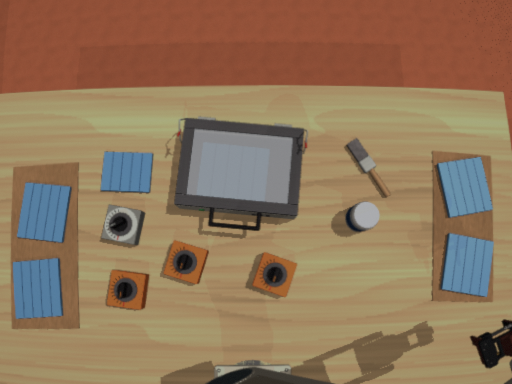

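The grey box with the white dial, at top (122,225) and scene (365,305), is the counter. The look-alikes are the orange boxes at top (185,262), (127,289) and (273,274). The bar handle is at top (235,227) and scene (285,200). The can is at top (363,216).

```bash
cat > h.py <<'E'
from workcell import ctrl
import cv2,numpy as np
from scipy.spatial.transform import Rotation as R
def ray(info,px):
    K=np.array(info["camera_matrix"]);d=np.array(info["distortion"]);T=np.array(info["world_from_camera"])
    u=cv2.undistortPoints(np.array([[px]],float),K,d)[0,0]
    v=T[:3,:3]@np.array([u[0],-u[1],-1]); return T[:3,3],v/np.linalg.norm(v)
def atz(info,px,z):
    o,v=ray(info,px); return o+v*(z-o[2])/v[2]
def tri(*ips):
    A=np.zeros((3,3));b=np.zeros(3);L=[ray(*p) for p in ips]
    for o,v in L:
        M=np.eye(3)-np.outer(v,v);A+=M;b+=M@o
    x=np.linalg.solve(A,b); return x,[float(np.linalg.norm((np.eye(3)-np.outer(v,v))@(x-o))) for o,v in L]
def proj(info,p):
    T=np.linalg.inv(info["world_from_camera"]);c=T[:3,:3]@np.array(p,float)+T[:3,3]
    return cv2.projectPoints(np.array([[c[0],-c[1],-c[2]]]),np.zeros(3),np.zeros(3),np.array(info["camera_matrix"]),np.array(info["distortion"]))[0][0,0]
E
python3 - <<'E'
import cv2,numpy as np
t=cv2.imread("pics/top0.png");s=cv2.imread("pics/scene0.png")
def crop(im,x,y,w,h,W,H): return cv2.resize(im[y:y+h,x:x+w],(W,H),interpolation=cv2.INTER_CUBIC)
a=np.vstack([np.hstack([crop(t,97,200,50,50,300,300),crop(s,330,275,70,70,300,300)]),
 np.hstack([crop(t,195,195,80,60,400,300),crop(s,250,160,53,80,200,300)])])
cv2.imwrite("pics/crop1.png",a)
E
```

```text
(no output)
```

View pics/crop1.png

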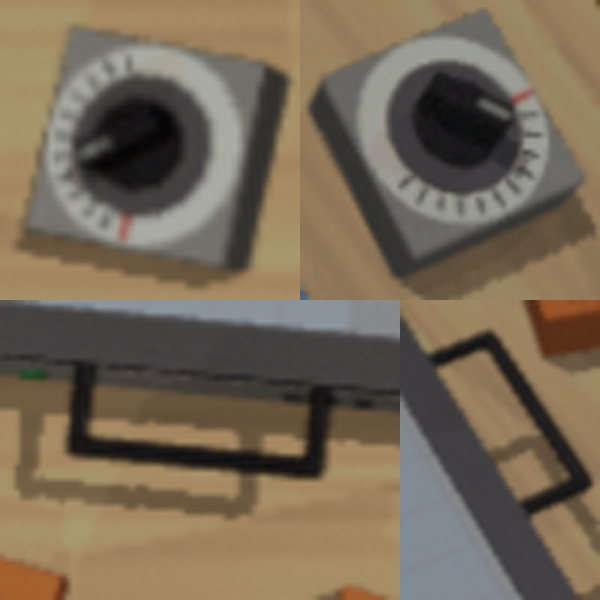

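The crop shows the grey counter with a white dial. Its red tick is at top (118,238), and the white mark is at about (111,226). The bar handle's ends are at top (211,223) and (259,228), and at scene (299,209) and (274,170).

```bash
python3 - <<'E'
from h import *
t=ctrl.camera_info("top");s=ctrl.camera_info("scene")
r=lambda x:np.round(x,1).tolist()
for n,a,b in [("disc",(120,224.2),(365.7,301.4)),("barL",(210.6,223.4),(299,209.3)),("barR",(258.6,228.2),(273.8,170.1)),
  ("mark",(97+85/6,200+155/6),(330+190/4.286,275+104/4.286)),("tick",(118,237.8),(330+222/4.286,275+97/4.286))]:
    x,e=tri((t,a),(s,b)); print(n,r(x),r(e))
print("dial z50",r(atz(t,(121.3,224.2),50)),"tick z50",r(atz(t,(118,237.8),50)),"mark z94",r(atz(t,(111,225.8),94)),"disc z64",r(atz(t,(120,224.2),64)))
print("box corners z50",[r(atz(t,(97+x/6,200+y/6),50)) for x,y in [(72,28),(262,65),(228,268),(25,235)]])
print("bars z88",r(atz(t,(210.6,223.4),88)),r(atz(t,(258.6,228.2),88)))
print(R.from_rotvec(ctrl.get_obs()["orientation"]).as_matrix().round(3))
w=ctrl.camera_info("wrist");o=ctrl.get_obs();M=R.from_rotvec(o["orientation"]).as_matrix();W=np.array(w["world_from_camera"])
print("wristcam in tool",(M.T@(W[:3,3]-o["ee_pos"])).round(1),(M.T@W[:3,:3]).round(3).tolist(),np.round(w["camera_matrix"],0).tolist())
E
```

```text
disc [506.5, 371.0, 60.5] [0.0, 0.0]
barL [503.4, 112.9, 82.8] [2.7, 2.7]
barR [489.0, -18.7, 83.3] [2.8, 2.8]
mark [500.2, 383.3, 93.8] [2.5, 2.5]
tick [467.5, 381.2, 48.1] [2.0, 2.0]
dial z50 [507.5, 370.6, 50.0] tick z50 [468.7, 378.9, 50.0] mark z94 [498.8, 385.7, 94.0] disc z64 [506.1, 369.9, 64.0]
box corners z50 [[564.1, 409.3, 50.0], [545.7, 315.2, 50.0], [449.3, 328.8, 50.0], [464.7, 428.5, 50.0]]
bars z88 [504.9, 110.5, 88.0] [490.7, -20.4, 88.0]
[[ 0.94   0.341  0.   ]
 [ 0.341 -0.94  -0.   ]
 [ 0.     0.    -1.   ]]
wristcam in tool [  76.     0.6 -162.1] [[-0.001, 0.96, 0.279], [1.0, 0.001, 0.0], [-0.0, 0.279, -0.96]] [[293.0, 0.0, 256.0], [0.0, 293.0, 190.0], [0.0, 0.0, 1.0]]
```

```bash
cat >> h.py <<'E'
def plan(p,ang,tilt=0):
    "rows for tool down, tool y at ang deg in world, p = TCP"
    o=ctrl.get_obs();M=R.from_rotvec(o["orientation"]).as_matrix()
    a=np.radians(ang);y=np.array([np.cos(a),np.sin(a),0]);z=np.array([0,0,-1.]);T=np.c_[np.cross(y,z),y,z]
    d=M.T@(np.array(p)-o["ee_pos"]); print("shift",d.round(1),"len",np.linalg.norm(d).round(),"rotvec",R.from_matrix(M.T@T).as_rotvec().round(3), "t",o["t"])
E
python3 -m creep '[{"translation":[55,-57,-5],"angular":[0,0,-0.13],"jaw":1},{"translation":[95,-100,-10],"angular":[0,0,-0.27],"jaw":1},{"translation":[135,-142,-15],"angular":[0,0,-0.4],"jaw":1},{"translation":[175,-185,-20],"angular":[0,0,-0.53],"jaw":1},{"translation":[215,-227,-24],"angular":[0,0,-0.66],"jaw":1},{"translation":[255,-270,-28],"angular":[0,0,-0.8],"jaw":1},{"translation":[295,-310,-32],"angular":[0,0,-0.93],"jaw":1},{"translation":[335,-352,-35],"angular":[0,0,-1.06],"jaw":1}]'
python3 -c "
from h import *
plan([490,45,260],-6)"
```

```text
t: 1.7
ee_pos: [408.8, -140.8, 258.3]
orientation: [2.39, 2.037, 0.001]
ft_force: [1.1, 0.1, -0.3]
width: 88.0
grasp_force: 0.0
shift [196.3  50.8  -1.7] len 203.0 rotvec [ 0.001  0.    -0.054] t 1.7
```

```bash
python3 -m creep '[{"translation":[45,12,0],"angular":[0,0,-0.02],"jaw":1},{"translation":[95,25,-1],"angular":[0,0,-0.04],"jaw":1},{"translation":[145,38,-1],"angular":[0,0,-0.054],"jaw":1},{"translation":[180,47,-2],"angular":[0,0,-0.054],"jaw":1},{"translation":[196,51,-2],"angular":[0,0,-0.054],"jaw":1},{"translation":[196,51,-2],"angular":[0,0,-0.054],"jaw":1},{"translation":[196,51,-2],"angular":[0,0,-0.054],"jaw":1},{"translation":[196,51,-2],"angular":[0,0,-0.054],"jaw":1}]'
python3 - <<'E'
from h import *
import json
i=ctrl.camera_info("wrist");im=ctrl.get_image("wrist");cv2.imwrite("pics/w1.png",im[:,:,::-1])
json.dump({k:np.array(v).tolist() for k,v in i.items()},open("w1.json","w"))
for l in("lid_bar","lid"):print(l,[(round(d["score"],2),np.round(d["rect"]).tolist()) for d in ctrl.look_for("wrist",l)][:2])
for p in ([503.4,112,88],[490,-19,88]): print(proj(i,p))
plan([506.5,370,190],27)
E
```

```text
t: 2.7
ee_pos: [489.7, 41.6, 259.7]
orientation: [-2.341, -2.095, 0.0]
ft_force: [0.4, -0.8, 0.7]
width: 87.4
grasp_force: 0.0
lid_bar [(0.56, [257.0, 0.0, 512.0, 286.0])]
lid [(0.93, [258.0, 2.0, 512.0, 287.0]), (0.66, [255.0, 2.0, 511.0, 288.0])]
[261.74577164 109.2505944 ]
[262.234093   220.81864423]
shift [327.8 -19.6  69.7] len 336.0 rotvec [ 0.     0.    -0.581] t 2.85
```

View pics/w1.png

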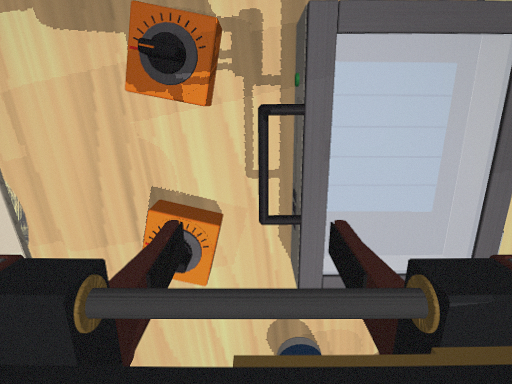

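The wrist picture shows the bar's ends at (264,110) and (264,219). The prediction was (262,109) and (262,221), so the bar is confirmed to about 2 mm. Next is the counter.

```bash
python3 -m creep '[{"translation":[45,-3,9],"angular":[0,0,-0.08],"jaw":1},{"translation":[95,-6,20],"angular":[0,0,-0.17],"jaw":1},{"translation":[145,-9,30],"angular":[0,0,-0.26],"jaw":1},{"translation":[195,-12,40],"angular":[0,0,-0.35],"jaw":1},{"translation":[245,-15,52],"angular":[0,0,-0.44],"jaw":1},{"translation":[295,-18,62],"angular":[0,0,-0.52],"jaw":1},{"translation":[328,-20,70],"angular":[0,0,-0.58],"jaw":1},{"translation":[328,-20,70],"angular":[0,0,-0.58],"jaw":1}]'
python3 - <<'E'
from h import *
import json
i=json.load(open("w1.json"));a,b=atz(i,(264,110),88),atz(i,(264,219),88);print("bar",a.round(1),b.round(1),((a+b)/2).round(1))
t=ctrl.camera_info("top");print("tri",[tri((i,p),(t,q))[0].round(1).tolist() for p,q in [((264,110),(210.6,223.4)),((264,219),(258.6,228.2))]])
i=ctrl.camera_info("wrist");im=ctrl.get_image("wrist");cv2.imwrite("pics/w2.png",im[:,:,::-1])
json.dump({k:np.array(v).tolist() for k,v in i.items()},open("w2.json","w"))
for p in ([506.5,370,64],[506.5,370,94],[498,387,94]): print(proj(i,p))
E
```

```text
t: 3.85
ee_pos: [505.6, 372.3, 188.7]
orientation: [-1.639, -2.68, 0.001]
ft_force: [0.3, -0.7, 0.2]
width: 87.9
grasp_force: 0.0
bar [505.8 110.9  88. ] [492.4 -16.9  88. ] [499.1  47.   88. ]
tri [[505.7, 111.0, 81.5], [491.9, -20.7, 78.3]]
[256.84049205 185.66980193]
[256.8431477 194.2818057]
[257.03364283 174.03710573]
```

View pics/w2.png

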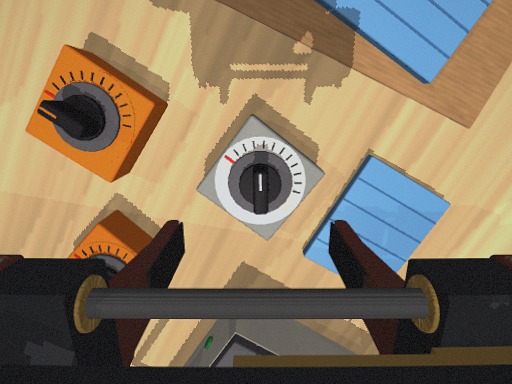

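The knob is at (260,181), with the white mark pointing straight up in the picture, so it lines up with the tool. The red tick is at (229,159). The nearest orange box is at (85,115).

```bash
python3 - <<'E'
from h import *
import json
i=json.load(open("w2.json"));t=ctrl.camera_info("top");s=ctrl.camera_info("scene")
d=atz(i,(260.5,181.5),64);k=atz(i,(229,159),50);c=atz(i,(260.5,178.5),50);print(d,c,k,np.degrees(np.arctan2(*(k-c)[[1,0]])))
print(tri((i,(260.5,181.5)),(t,(120,224.2)),(s,(365.7,301.4))))
plan([d[0],d[1],70],27)
E
```

```text
[507.80448097 375.57078158  64.        ] [508.10684831 375.35349612  50.        ] [469.46675604 378.9878563   50.        ] 174.62675503937558
(array([507.07353338, 372.30438895,  59.05882688]), [2.5417005282465785, 0.8759636472496105, 1.781246404830007])
shift [  3.2   4.2 119.1] len 119.0 rotvec [-0.001  0.     0.   ] t 3.9
```

```bash
python3 -m creep '[{"translation":[2,3,30],"angular":[0,0,0],"jaw":1},{"translation":[2,3,70],"angular":[0,0,0],"jaw":0.6},{"translation":[2,3,105],"angular":[0,0,0],"jaw":0.6},{"translation":[2,3,118],"angular":[0,0,0],"jaw":0.5},{"translation":[2,3,118],"angular":[0,0,0],"jaw":0.4},{"translation":[2,3,118],"angular":[0,0,0],"jaw":0.3},{"translation":[2,3,118],"angular":[0,0,0],"jaw":0},{"translation":[2,3,118],"angular":[0,0,0],"jaw":0}]'; python3 -c "
from h import *
o=ctrl.get_obs();print(o['width'],o['ft_force'],o['moment'],o['grasp_force'],o['ee_pos'])"
```

```text
t: 4.9
ee_pos: [508.1, 374.4, 72.6]
orientation: [1.641, 2.678, 0.002]
ft_force: [-0.0, 0.0, 0.5]
width: 21.5
grasp_force: 0.0
21.455885329059928 [-0.0489343   0.01545545  0.51898259] [ 0.01987757 -0.11998782 -0.03758701] 0.0 [508.09620144 374.38116391  72.62220571]
```

```bash
python3 -m creep '[{"translation":[0,0,1],"angular":[0,0,0],"jaw":0},{"translation":[0,0,1],"angular":[0,0,0],"jaw":0},{"translation":[0,0,1],"angular":[0,0,0],"jaw":0},{"translation":[0,0,1],"angular":[0,0,0],"jaw":0},{"translation":[0,0,1],"angular":[0,0,-0.1],"jaw":0},{"translation":[0,0,1],"angular":[0,0,-0.2],"jaw":0},{"translation":[0,0,1],"angular":[0,0,-0.3],"jaw":0},{"translation":[0,0,1],"angular":[0,0,-0.4],"jaw":0}]'; python3 -c "
from h import *
o=ctrl.get_obs();print(o['width'],o['ft_force'],o['moment'],o['grasp_force'],o['ee_pos'])"
```

```text
t: 5.9
ee_pos: [507.8, 374.1, 71.7]
orientation: [1.072, 2.953, 0.0]
ft_force: [-2.4, -3.0, 8.5]
width: 13.6
grasp_force: 29.9
13.642291384962592 [-2.39833681 -3.03417246  8.4588901 ] [-0.47950786  0.24236522 -0.03635805] 29.94038075208664 [507.7960033  374.08416114  71.6936611 ]
```

```bash
python3 -m creep '[{"translation":[0,0,0],"angular":[0,0,-0.1],"jaw":0},{"translation":[0,0,0],"angular":[0,0,-0.2],"jaw":0},{"translation":[0,0,0],"angular":[0,0,-0.3],"jaw":0},{"translation":[0,0,0],"angular":[0,0,-0.36],"jaw":0},{"translation":[0,0,0],"angular":[0,0,-0.4],"jaw":0},{"translation":[0,0,0],"angular":[0,0,-0.44],"jaw":0},{"translation":[0,0,0],"angular":[0,0,-0.44],"jaw":0},{"translation":[0,0,0],"angular":[0,0,-0.44],"jaw":0}]'; python3 -c "
from h import *
o=ctrl.get_obs();print(o['width'],o['ft_force'],o['moment'],o['grasp_force'],o['ee_pos'])"
```

```text
t: 6.9
ee_pos: [507.4, 373.4, 71.7]
orientation: [-0.406, -3.115, 0.002]
ft_force: [-2.1, -5.8, 10.3]
width: 13.8
grasp_force: 29.9
13.783002164520562 [-2.08885955 -5.76634529 10.29097314] [-0.76359709  0.39942771 -0.01143405] 29.926975071430206 [507.38925675 373.37635539  71.67452914]
```

```bash
python3 -m creep '[{"translation":[0,0,0],"angular":[0,0,-0.03],"jaw":0},{"translation":[0,0,0],"angular":[0,0,-0.06],"jaw":0},{"translation":[0,0,0],"angular":[0,0,-0.09],"jaw":0},{"translation":[0,0,0],"angular":[0,0,-0.12],"jaw":0},{"translation":[0,0,0],"angular":[0,0,-0.15],"jaw":0},{"translation":[0,0,0],"angular":[0,0,-0.18],"jaw":0},{"translation":[0,0,0],"angular":[0,0,-0.18],"jaw":0},{"translation":[0,0,0],"angular":[0,0,-0.18],"jaw":0}]'; python3 -c "
from h import *
o=ctrl.get_obs();print(o['width'],o['ft_force'],o['moment'],o['grasp_force'],o['ee_pos'])
M=R.from_rotvec(o['orientation']).as_matrix();print(np.degrees(np.arctan2(M[1,0],M[0,0])))"
```

```text
t: 7.9
ee_pos: [507.3, 373.3, 71.6]
orientation: [-0.128, -3.138, 0.002]
ft_force: [-3.8, -4.6, 9.1]
width: 14.9
grasp_force: 31.4
14.915462819450964 [-3.80392164 -4.63890326  9.06802301] [-0.91174759  0.42934681 -0.7190825 ] 31.386170298792422 [507.27375902 373.29246916  71.5898927 ]
175.3278690344147
```

```bash
python3 -m creep '[{"translation":[0,0,0],"angular":[0,0,0],"jaw":0.5},{"translation":[0,0,0],"angular":[0,0,0],"jaw":0.5},{"translation":[0,0,0],"angular":[0,0,0],"jaw":0.6},{"translation":[0,0,-10],"angular":[0,0,0],"jaw":0.7},{"translation":[0,0,-50],"angular":[0,0,0],"jaw":0.7},{"translation":[0,0,-100],"angular":[0,0,0],"jaw":0.7},{"translation":[0,0,-130],"angular":[0,0,0],"jaw":0.7},{"translation":[0,0,-130],"angular":[0,0,0],"jaw":0.7}]'; python3 - <<'E'
from h import *
im=ctrl.get_image("wrist");cv2.imwrite("pics/w3.png",cv2.resize(im[100:270,160:360,::-1],None,fx=3,fy=3,interpolation=cv2.INTER_CUBIC))
plan([499,47,200],-6)
E
```

```text
t: 8.9
ee_pos: [509.2, 375.2, 204.1]
orientation: [0.125, 3.134, 0.006]
ft_force: [-0.1, -0.4, -0.1]
width: 61.4
grasp_force: 0.0
shift [ -17.  -327.1    1.4] len 328.0 rotvec [0.003 0.    1.596] t 8.95
```

View pics/w3.png

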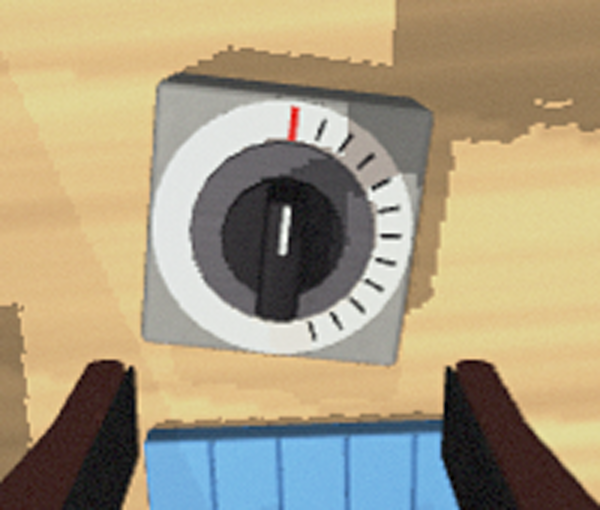

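The white mark points at the red tick (crop (294,125)), so the counter is at zero. Now to the bar.

```bash
python3 -m creep '[{"translation":[-2,-35,0],"angular":[0,0,0.18],"jaw":0.6},{"translation":[-4,-75,0],"angular":[0,0,0.36],"jaw":0.6},{"translation":[-6,-115,0],"angular":[0,0,0.54],"jaw":0.5},{"translation":[-8,-160,0],"angular":[0,0,0.72],"jaw":0.5},{"translation":[-10,-205,0],"angular":[0,0,0.9],"jaw":0.45},{"translation":[-12,-250,0],"angular":[0,0,1.08],"jaw":0.45},{"translation":[-14,-295,0],"angular":[0,0,1.26],"jaw":0.45},{"translation":[-17,-327,1],"angular":[0,0,1.44],"jaw":0.45}]'; python3 - <<'E'
from h import *
plan([499,47,150],-6)
E
```

```text
t: 9.95
ee_pos: [497.1, 45.0, 198.1]
orientation: [-2.17, -2.269, 0.004]
ft_force: [-0.6, 0.2, -0.4]
width: 39.9
grasp_force: 0.0
shift [ 1.9  2.1 48.1] len 48.0 rotvec [-0.003  0.     0.149] t 9.95
```

```bash
python3 -m creep '[{"translation":[2,2,0],"angular":[0,0,0.08],"jaw":0.45},{"translation":[2,2,20],"angular":[0,0,0.15],"jaw":0.45},{"translation":[2,2,40],"angular":[0,0,0.15],"jaw":0.45},{"translation":[2,2,48],"angular":[0,0,0.15],"jaw":0.45},{"translation":[2,2,48],"angular":[0,0,0.15],"jaw":0.45},{"translation":[2,2,48],"angular":[0,0,0.15],"jaw":0.45},{"translation":[2,2,48],"angular":[0,0,0.15],"jaw":0.45},{"translation":[2,2,48],"angular":[0,0,0.15],"jaw":0.45}]'; python3 - <<'E'
from h import *
i=ctrl.camera_info("wrist")
im=ctrl.get_image("wrist");cv2.imwrite("pics/w4.png",im[:,:,::-1])
for p in ([505.8,111,88],[492.4,-17,88]): print(proj(i,p))
plan([499,47,69],-6)
E
```

```text
t: 10.95
ee_pos: [500.8, 48.9, 152.2]
orientation: [2.328, 2.108, 0.001]
ft_force: [-0.6, -0.3, 0.5]
width: 39.5
grasp_force: 0.0
[254.8936066  123.66787348]
[254.4648902  273.78321361]
shift [-2.  -1.6 83.1] len 83.0 rotvec [ 0.001 -0.     0.006] t 11.0
```

View pics/w4.png

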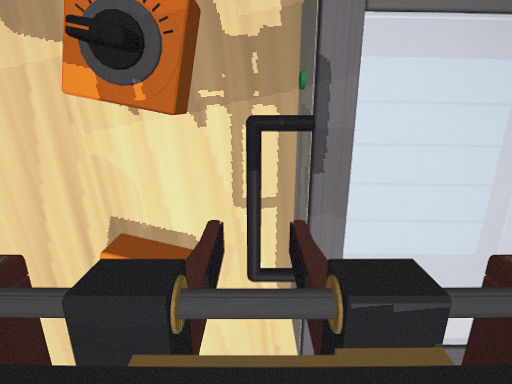

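The bar is at column 254, from row 122 to 274, centred between the fingers and clear of the lid edge at 315. Descend and grip.

```bash
python3 -m creep '[{"translation":[-1,-2,35],"angular":[0,0,0],"jaw":0.45},{"translation":[-1,-2,65],"angular":[0,0,0],"jaw":0.45},{"translation":[-1,-2,80],"angular":[0,0,0],"jaw":0.45},{"translation":[-1,-2,84],"angular":[0,0,0],"jaw":0.45},{"translation":[-1,-2,84],"angular":[0,0,0],"jaw":0.35},{"translation":[-1,-2,84],"angular":[0,0,0],"jaw":0},{"translation":[-1,-2,84],"angular":[0,0,0],"jaw":0},{"translation":[-1,-2,84],"angular":[0,0,0],"jaw":0}]'; python3 - <<'E'
from h import *
o=ctrl.get_obs();print(o['width'],o['ft_force'],o['moment'],o['grasp_force'],o['ee_pos'])
M=R.from_rotvec(o["orientation"]).as_matrix()
# arc of the grasp in tool axes, from present pose
g=o["ee_pos"]-18.7*M[:,2]*1; ux=np.array([np.cos(np.radians(-6)),np.sin(np.radians(-6)),0])
for d in (2,5,10,15,20,25,30,35,40):
    a=np.radians(d); dx=295*(1-np.cos(a))+7*np.sin(a); dz=295*np.sin(a)-7*(1-np.cos(a))
    print(d,(M.T@(ux*dx+np.array([0,0,dz]))).round(1))
E
```

```text
t: 12.0
ee_pos: [498.5, 48.1, 68.3]
orientation: [2.329, 2.109, 0.001]
ft_force: [-1.6, 0.7, 6.3]
width: 11.3
grasp_force: 30.0
11.296422257825943 [-1.62210466  0.65139316  6.28834815] [0.07904618 0.24919562 0.01694927] 30.001730918884277 [498.48815602  48.09315345  68.26276445]
2 [ -0.    0.4 -10.3]
5 [ -0.    1.7 -25.7]
10 [ -0.    5.7 -51.1]
15 [ -0.1  11.9 -76.1]
20 [-1.000e-01  2.020e+01 -1.005e+02]
25 [  -0.2   30.6 -124. ]
30 [  -0.2   43.1 -146.5]
35 [  -0.3   57.4 -167.9]
40 [  -0.4   73.6 -188. ]
```

```bash
python3 -m creep '[{"translation":[0,0,-5],"angular":[0,0,0],"jaw":0},{"translation":[0,0.5,-15],"angular":[0,0,0],"jaw":0},{"translation":[0,2,-28],"angular":[0,0,0],"jaw":0},{"translation":[0,4,-42],"angular":[0,0,0],"jaw":0},{"translation":[0,7,-57],"angular":[0,0,0],"jaw":0},{"translation":[0,11,-72],"angular":[0,0,0],"jaw":0},{"translation":[0,16,-87],"angular":[0,0,0],"jaw":0},{"translation":[0,20,-100],"angular":[0,0,0],"jaw":0}]'; python3 -c "
from h import *
o=ctrl.get_obs();print(o['width'],o['ft_force'],o['moment'],o['grasp_force'],o['ee_pos'])"
```

```text
t: 13.0
ee_pos: [517.7, 46.1, 168.5]
orientation: [-2.328, -2.108, 0.002]
ft_force: [-3.4, 1.1, -2.7]
width: 11.2
grasp_force: 30.0
11.205352328762096 [-3.44184117  1.10094481 -2.74338059] [0.30204799 0.55284648 0.01824346] 30.004493594169617 [517.67314214  46.08527546 168.47148287]
```

Forces are small and the bar is held. Continue to 40°.

```bash
python3 -m creep '[{"translation":[0,5,-13],"angular":[0,0,0],"jaw":0},{"translation":[0,11,-26],"angular":[0,0,0],"jaw":0},{"translation":[0,18,-39],"angular":[0,0,0],"jaw":0},{"translation":[0,26,-52],"angular":[0,0,0],"jaw":0},{"translation":[0,35,-64],"angular":[0,0,0],"jaw":0},{"translation":[0,44,-76],"angular":[0,0,0],"jaw":0},{"translation":[0,53,-87],"angular":[0,0,0],"jaw":0},{"translation":[0,53,-87],"angular":[0,0,0],"jaw":0}]'; python3 - <<'E'
from h import *
o=ctrl.get_obs();print(o['width'],o['ft_force'],o['moment'],o['grasp_force'],o['ee_pos'])
out=[]
for c in("scene","top"):
    im=ctrl.get_image(c);cv2.imwrite(f"pics/{c}1.png",im[:,:,::-1]);i=ctrl.camera_info(c)
    print(c,[proj(i,p).round(1) for p in [(499+73+6.8-.3,47-8+63.6,276),(499+73-6.8,47-8-63.6,276)]])
s=cv2.imread("pics/scene1.png")[130:310,130:350];t=cv2.imread("pics/top1.png")[90:240,160:320]
cv2.imwrite("pics/fin.png",np.hstack([cv2.resize(s,(480,393),interpolation=2),cv2.resize(t,(320,393),interpolation=2)]))
E
```

```text
t: 14.0
ee_pos: [568.7, 41.0, 256.6]
orientation: [-2.326, -2.106, 0.006]
ft_force: [-18.9, 2.2, 12.7]
width: 11.1
grasp_force: 30.0
11.142388228676957 [-18.85786916   2.22645863  12.66585052] [ 0.41101033  3.14351514 -0.06292169] 30.005994737148285 [568.68957667  40.95774688 256.64101564]
scene [array([270.5, 170.6]), array([242.7, 127.7])]
top [array([206.3, 183.6]), array([261.3, 188.8])]
```

View pics/fin.png

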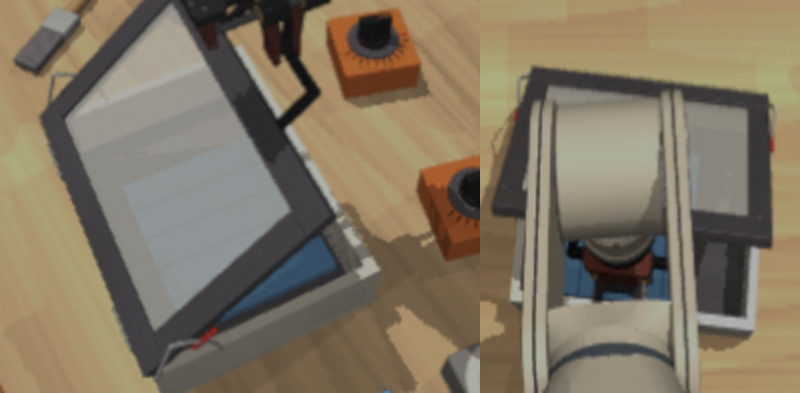

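The lid is near 40°, with its edge close to the red tick at crop (205,338), and the fingers hold the bar. There is a radial push of about 20 N, so I'll ease off outward and check the angle.

```bash
python3 -m creep '[{"translation":[0,-0.5,-0.5],"angular":[0,0,0],"jaw":0},{"translation":[0,-1,-1],"angular":[0,0,0],"jaw":0},{"translation":[0,-1.5,-1.2],"angular":[0,0,0],"jaw":0},{"translation":[0,-1.5,-1.2],"angular":[0,0,0],"jaw":0},{"translation":[0,-1.5,-1.2],"angular":[0,0,0],"jaw":0},{"translation":[0,-1.5,-1.2],"angular":[0,0,0],"jaw":0},{"translation":[0,-1.5,-1.2],"angular":[0,0,0],"jaw":0},{"translation":[0,-1.5,-1.2],"angular":[0,0,0],"jaw":0}]'; python3 - <<'E'
from h import *
o=ctrl.get_obs();print(o['width'],o['ft_force'],o['moment'],o['grasp_force'],o['ee_pos'])
# predicted lid outline at 36/40/44 deg on magnified scene & top
b=np.array([499,47.,0]);a=np.radians(-6);ux=np.array([np.cos(a),np.sin(a),0]);uy=np.array([-np.sin(a),np.cos(a),0]);uz=np.array([0,0,1.])
H=b+295*ux+81*uz
out=[]
for c,(x0,y0,w,h) in {"scene":(190,200,120,120),"top":(155,100,160,120)}.items():
    im=ctrl.get_image(c)[:,:,::-1];i=ctrl.camera_info(c);f=400/w
    v=cv2.resize(im[y0:y0+h,x0:x0+w],None,fx=f,fy=f,interpolation=2).copy()
    for d,col in((36,(0,255,255)),(40,(0,255,0)),(44,(255,0,255))):
        r=np.radians(d);n=np.sin(r)*ux+np.cos(r)*uz;x=np.cos(r)*ux-np.sin(r)*uz
        P=[H+7*n+s*170*uy-l*x for s,l in((1,0),(1,250),(-1,250),(-1,0))]
        P=np.array([((proj(i,p)+.5-(x0,y0))*f) for p in P]);cv2.polylines(v,[P.astype(np.int32)],False,col,1)
    out.append(cv2.copyMakeBorder(v,0,400-v.shape[0],0,0,0))
cv2.imwrite("pics/chk.png",np.hstack(out))
E
```

```text
t: 15.1
ee_pos: [568.7, 40.9, 256.7]
orientation: [-2.328, -2.108, 0.002]
ft_force: [-7.7, 1.5, 3.6]
width: 10.8
grasp_force: 30.0
10.765767343350198 [-7.68408149  1.52139284  3.64166763] [ 0.30812129  1.45643796 -0.04211353] 30.003801584243774 [568.66878886  40.9141325  256.6738299 ]
```

View pics/chk.png

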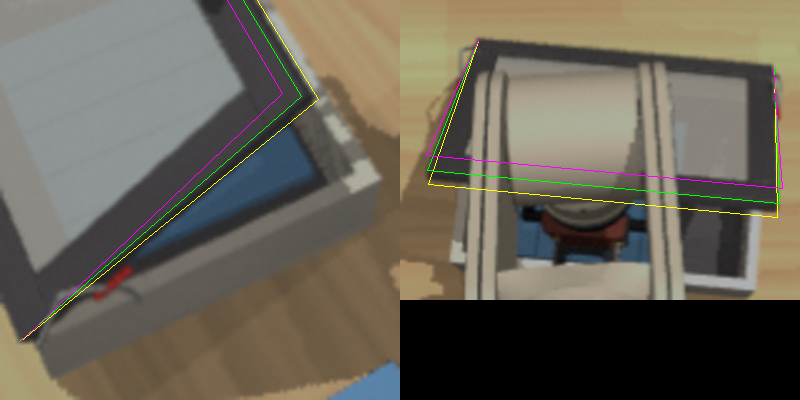

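```bash
python3 - <<'E'
from h import *
a=np.radians(-6);ux=np.array([np.cos(a),np.sin(a),0]);uy=np.array([-np.sin(a),np.cos(a),0]);uz=np.array([0,0,1.])
H=np.array([499,47.,81])+295*ux
i=ctrl.camera_info("top");s=ctrl.camera_info("scene")
for d in(36,38,40,42,44):
    r=np.radians(d);n=np.sin(r)*ux+np.cos(r)*uz;x=np.cos(r)*ux-np.sin(r)*uz
    L=H-7*n-250*x
    print(d,"top R",(proj(i,L-170*uy)+.5-(155,100))*2.5+(400,0),"top L",(proj(i,L+170*uy)+.5-(155,100))*2.5+(400,0),"scene L",(proj(s,L+170*uy)+.5-(190,200))*400/120)
# dark silhouette lower edge in top, lid columns clear of the arm
im=cv2.cvtColor(ctrl.get_image("top"),cv2.COLOR_RGB2GRAY)
for c in(298,302,170,175): print(c,im[160:192,c])
E
```

```text
36 top R [775.02919193 228.29610919] top L [430.19073195 195.36654592] scene L [330.25115612 103.73248285]
38 top R [776.32743305 221.90837246] top L [429.41609321 188.82569535] scene L [323.04951573 101.25738417]
40 top R [777.6356442  215.23007184] top L [428.70558419 182.00240993] scene L [315.29561998  99.06061081]
42 top R [778.95130444 208.26902254] top L [428.06200257 174.90499031] scene L [306.98517365  97.15432059]
44 top R [780.27178813 201.03411171] top L [427.48804589 167.54279137] scene L [298.11512903  95.55059853]
298 [ 55  56  56  54  57  57  56  56  57  57  57  57  60  57  56  58  58  58
  57  58  61  51  48  58 121 168 173 170 171 169 169 168]
302 [ 57  57  57  56  58  58  57  57  57  56  57  57  65  60  57  56  57  58
  57  60  68  51  48  48  76 134 144 146 147 145 146 146]
170 [ 54  54  54  54  56  56  55  56  54  47  43  46  74  96  99  99 100 101
 102  96  93  92  91  92  93  95  97  97 100 100  96  94]
175 [ 56  54  55  57  56  56  56  58  62  50  46  44  60  93  99  99 100 101
 102 100  98  92  91  91  91  94  95  97  99  99  97  95]
```

Silhouette edges in both views give 40° to 40.6°, and the lid is held steady with low forces. Handing in.

```bash
python3 - <<'E'
from workcell import ctrl
o=ctrl.get_obs();print(o["t"],o["ft_force"].round(1) if hasattr(o["ft_force"],"round") else o["ft_force"],o["width"],o["grasp_force"],max(map(abs,o["qvel"])))
print(ctrl.close_job())
E
```

```text
15.25 [-8.4  1.3  3.5] 11.338414249806302 30.003768503665924 0.002222755946568318
the job is handed in; nothing more can be done
None
```

I turned the counter back to its zero stop with the lid shut, then lifted the lid to about 40° (40 to 40.6° measured in the pictures). The fingers were holding it steady by the bar when I handed the job in at 15.3 s; the verdict was not shown.

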